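# Turn a power module end for end in a contact test jig

### The arm

A 6-joint arm with a two-finger parallel gripper is mounted at the origin on the work surface. World frame = base frame: x ahead of the robot, y to its left, z up, the work surface at z = 0. Lengths are in m, angles in rad, forces in N, time in s.
With the tool pointing down it reaches from about 0.3 to 0.775 m from the base axis. Payload 14.6 kg.
Tool frame: the origin (TCP) lies at the very end of the fingers, on their centre line; the grasp point (between the pads) lies 19 mm behind it (pinch_z is the distance from the TCP to the grasp point, in m); z points along the fingers, y is the line along which they close (so a half turn about z gives the same grasp; the last joint's range is limited). The gripper opens to 85 mm and grips with 20 to 120 N. Pads are 22 mm wide; open, the fingers measure 114 mm over their backs; the gripper's body (76 mm by 85 mm) begins 54 mm behind the grasp point. The pads swing forward as they close: fully open they stand 13 mm farther back than shut.
Start: joints at [1.062, 0.3, 1.521, -0, 1.321, -0.067], TCP at [0.235, 0.497, 0.231] pointing down, gripper open.
Joint ranges: [-3.03, 3.03], [-0.79, 2.21], [0.23, 2.52], [-1.04, 4.18], [0, 3.07], [-2.55, 2.55]. Speed limits (rad/s): [2.22, 2.22, 2.57, 3.14, 3.14, 3.14].

### API

Orientations are given as a unit quaternion [w, x, y, z].
In Python, from plant import state, read_camera, hand_in, pinch_z gives the robot as it stands.
- The arm moves only by the tool send_rows, never from a script. Its argument "rows" is a list of rows, each a list of 7 numbers: the opening, from 0 (shut) to 1 (fully open), then the shift along the tool's x, y, z normalised to -1 to 1, where 1 is 4 cm, then the turn, a rotation vector about the tool's x, y, z normalised to -1 to 1, where 1 is 8 degrees. A call has 1 to 12 rows; each row shifts and turns the commanded pose from where the row before left it, along the tool's axes as they then stand; what a row does not reach is not made up. A row lasts 1/8 s, in which the tool goes at most 62.5 mm and 10.7 degrees, less where a joint would pass 70% of its speed; a pose out of reach is approached as far as the arm can. A call with a number of a shift or a turn outside -1 to 1 is refused whole. A call with a gripper value outside its range is refused whole. The fingers move at their own pace and stop on an object; the grip force is fixed at half the most. Time passes only in rows, so rows that do not move let the fingers close. It gives the time, the measured TCP pose, the force, the opening and the grip force at its end, in the units of the state.
- state(): the state, without advancing time (a new reading comes with each control period).
- read_camera(name): name is "scene" or "top" or "wrist"; returns a dict with "pixels" (400x640x3 uint8, red, green, blue), "fx", "fy", "cx", "cy" (pixels), "k1" (the pictures are not rectified: a ray, as slopes to the right and down, at radius r is drawn at 1 + k1 r^2 times it, then the intrinsics apply), "position" and "rotation" of the camera in the world. Camera axes: x right, y down, z forward; pixel columns grow to the right and rows downward; lengths in m; the calibration is good to about 2 mm. A picture is of the moment at which its call begins. There is no depth.
- hand_in(): hands the job in; it is judged then, once.
The state is a dict: "clock": time; "qpos": joint angles; "qd": joint speeds; "tau": joint torques, N m; "eef_pos": TCP position; "ee_rot": TCP orientation; "ft_force": force on the tool from outside, world axes, zero at the start; "ft_torque": the same for the moment, N m; "gripper_width": finger opening in m; "finger_force": force on a finger pad.
Only numpy, scipy, OpenCV 4.12 (cv2) and the standard library are available. Lean on these libraries where they do the work, as an engineer would, in place of code of your own. Each camera call takes 0.05 s, during which the arm holds its last target. There are 200 camera calls.

### The job

Test both ends of the loose power module in the bench jig: with the module lying flat in the jig's channel, slide its screw-terminal end against the sprung contact bar and push the bar back nearly as far as it goes, holding it there for about half a second; then turn the module end for end and do the same with its round-socket end. Afterwards set the module down flat and right way up in the empty shallow steel tray and let go of it. Never drop the module, and leave the meter, screwdriver, cup and bare board where they are.

Things in the scene. Friction and masses are not known exactly. Their poses are not given: they have to be found in the camera images.
- module: Workpiece: loose aluminium power module, 0.3 to 0.6 kg, 110 mm long (x), 50 mm wide (y), 49 mm high. Origin: centre of underside, z up. The 86 mm long middle has flat sides to grip across y; its top 5 mm is thin fins, so grip lower. Starts flat on the bench right way up, on one side of the jig, its +x within 95 degrees of the jig's +x.
- terminal_end (a point): Centre of the end face of the module's screw-terminal block: 55 mm along module +x, 18 mm above its underside. The block is grey plastic, rectangular, 44 mm wide, 26 mm high, with three brass screws on top, and sticks out 12 mm.
- socket_end (a point): Midpoint between the end faces of the module's two round grey plastic sockets: 55 mm along module -x, 18 mm above its underside. The sockets are 18 mm in diameter, 26 mm apart, and stick out 12 mm.
- jig: Test jig, fixed: grey plate 250 (x) by 100 by 10 mm. Origin: centre of underside. On it two steel rails along x (x -115 to +55 mm, 12 mm wide, tops 20 mm above the bench) bound a channel 56 mm wide, centred on y = 0, floor 10 mm above the bench, open above. The module is pushed to jig +x, where the contact bar stands; behind it a black block (x 90 to 120, 80 mm wide, top at 44 mm).
- bar_face (a point): Centre of the contact bar's front face (it looks to jig -x and moves with the bar): at rest 60 mm along jig +x, on the channel's centre line, 28 mm above the bench. The bar is steel, 52 mm wide, 24 mm high (16 to 40 mm above the bench) and 10 mm thick.
- contact_bar (a joint): How far the contact bar is pushed back along jig +x, in m: 0 at rest, 0.012 at its hard stop. A spring returns it: about 1.5 N to start, 7 N at the stop.
- tray: The shallow steel tray, fixed to the bench, empty, with a dark liner: outside 170 mm (x) by 120 mm (y), rim 18 mm above the bench, walls 4 mm, inner floor (a 162 by 112 mm rectangle) about 4 to 5 mm above the bench. Origin: centre of its underside. It stands on the other side of the jig from the module's start.
- meter: Bystander: a blue handheld meter lying flat, 85 x 170 x 40 mm. Origin: centre of its underside.
- screwdriver: Bystander: a screwdriver lying flat, about 170 mm long. Its x axis runs along it.
- tea_cup: Bystander: a white cup without handle, 64 mm across the rim, 70 mm high. Origin: centre of its underside.
- bare_board: Bystander: a bare circuit board, 90 x 70 mm, parts up to 19 mm high. Origin: centre of its underside.
Things that resemble listed ones, but are neither listed nor needed, are in the scene too. Several things have the shape of the module; the one meant has the colours described above.

How it is judged:
On the way, in this order (a step that is already met when the one before it is completed fails the run):
1. the screw-terminal end is pressed against the contact bar, module flat in the channel and in line with it, bar pushed back more than 6 mm, held 0.3 s (value of joint contact_bar above 0.006 m and distance between terminal_end and bar_face below 0.014 m and angle between the x axis of module and the x axis of jig, either way round below 0.1 rad and angle between module's own z axis and vertical below 0.1 rad and z of module in the frame of jig below 0.015 m and contact force between module and contact_bar above 1 N), for 0.3 s.
2. the round-socket end is pressed against the contact bar in the same way, bar pushed back more than 6 mm, held 0.3 s (value of joint contact_bar above 0.006 m and distance between socket_end and bar_face below 0.014 m and angle between the x axis of module and the x axis of jig, either way round below 0.1 rad and angle between module's own z axis and vertical below 0.1 rad and z of module in the frame of jig below 0.015 m and contact force between module and contact_bar above 1 N), for 0.3 s.
At the end, for the whole second after the job is handed in: The module lies at rest on the tray's floor, flat and right way up (within 3 degrees, underside less than 8 mm above the bench, so not on the rim), wholly inside the tray; the contact bar is back at rest (less than 2 mm pushed) (z of module in the frame of tray below 0.008 m and x of module in the frame of tray between -0.06 and 0.06 m and y of module in the frame of tray between -0.045 and 0.045 m and angle between module's own z axis and vertical below 0.06 rad and linear speed of module below 0.02 m/s and angular speed of module below 0.1 rad/s and value of joint contact_bar below 0.002 m); the robot touches nothing.
It fails at once if a bystander (meter, screwdriver, cup, bare board) is moved more than 30 mm (distance of any of meter, screwdriver, tea_cup, bare_board from where it was at the start of the episode above 0.03 m).
It fails at once if the module is dropped: it falls free of the fingers faster than 0.45 m/s (about 10 mm of fall) (contact force between the fingers and module below 0.1 N and linear speed of module above 0.45 m/s).
It also fails if it takes over 56 s, if anything falls off the work surface, if the arm or the gripper's body presses on something with over 40 N, if the wrist force passes 120 N, or if a joint passes its speed limit or range.

## Working session

There is one attempt and no reset: what is moved stays moved. The work goes in short steps, Python scripts to look and compute and a tool call to move; the robot and the scene stay as the last step left them, time stands still between calls to the robot, and variables do not carry over. Pictures are saved under pics/ and viewed, at most 13 in all, crops included, and the job is handed in when it is done.

Besides the shell and the picture viewer there is one more tool, called after "Request:" as name(argument=value, ...), one argument or row to a line, values as JSON. send_rows: Moves the arm, as the interface text tells. Scaled input: -1 to 1 covers 4 cm each way for a shift and 8 degrees each way for a turn. Its arguments: {"type":"object","properties":{"rows":{"type":"array"}},"required":["rows"]}

```bash
mkdir -p pics
cat > h.py <<'E'
import numpy as np, cv2
from plant import state, read_camera, hand_in, pinch_z
def snap(n,f):
    c=read_camera(n); cv2.imwrite('pics/'+f,c['pixels'][:,:,::-1])
    np.save('pics/'+n+'.npy',{k:v for k,v in c.items()},allow_pickle=True); return c
def ray(c,u,v):
    a=np.array([(u-c['cx'])/c['fx'],(v-c['cy'])/c['fy']]);p=a.copy()
    for _ in range(20): p=a/(1+c['k1']*(p@p))
    R=np.array(c['rotation']); return np.array(c['position']),R@np.array([p[0],p[1],1])
def at(c,u,v,z):
    o,d=ray(c,u,v); return o+d*(z-o[2])/d[2]
def load(n): return np.load('pics/'+n+'.npy',allow_pickle=True).item()
E
python3 - <<'E'
from h import *
for n in('top','scene'):
    c=snap(n,n+'1.png'); print(n,c['fx'],c['cx'],c['cy'],c['k1'],c['position'],c['rotation'])
s=state(); print(s,pinch_z)
E
```

```text
top 487.00625816392784 324.803292192835 205.50485377811975 0.04776409643480593 [0.34608327 0.06073629 1.651949  ] [-0.02809831  0.71149984 -0.70123965  0.03523373]
scene 376.50315187912537 313.76834126292465 202.46101467397818 -0.011188690830060856 [ 1.03291186 -0.37223616  0.72112461] [-0.33959068  0.83816884  0.39543856 -0.16055999]
{'clock': 0.1, 'qpos': array([ 1.06238239e+00,  3.00414522e-01,  1.52155027e+00,  1.90371111e-05,
        1.32070968e+00, -6.66042374e-02]), 'qd': array([-0.00211344, -0.0029719 , -0.00144466, -0.00080716, -0.00019755,
       -0.00143656]), 'tau': array([ 7.35664962e-04, -5.44376779e+01, -3.62371087e+01, -6.00198837e-05,
        2.97581355e-03,  7.09580831e-05]), 'eef_pos': array([0.23505837, 0.49699247, 0.23076538]), 'ee_rot': array([-1.62225629e-04,  2.19114845e-01,  9.75698925e-01, -5.16092982e-04]), 'ft_force': array([-0.21588122, -1.10957423, -0.0247016 ]), 'ft_torque': array([ 0.06268437, -0.01738257, -0.02075812]), 'finger_force': 0.0, 'gripper_width': 0.08503817448704139} 0.0187
```

View pics/top1.png

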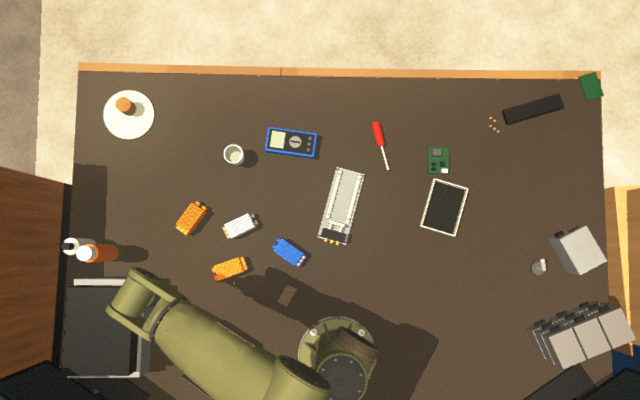

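View pics/scene1.png

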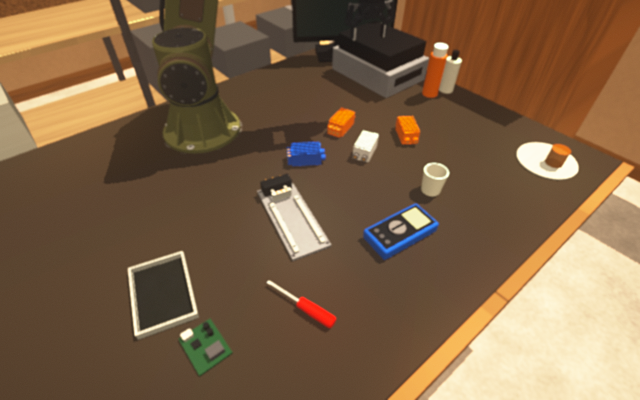

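Candidates are orange (191,218), orange (230,268), blue (289,251) and bare aluminium/white (240,225). By its description the module is the aluminium one. The black block at (333,238) means jig +x points toward the robot. I'll check both in a close crop.

```bash
sed -i 's/R=np.array(c\[.rotation.\])/from scipy.spatial.transform import Rotation as Ro; R=Ro.from_quat(np.roll(c["rotation"],-1)).as_matrix()/' h.py
python3 - <<'E'
from h import *
t=load('top')['pixels'][:,:,::-1]
a=cv2.resize(t[205:245,215:265],(400,320),interpolation=cv2.INTER_CUBIC)
b=cv2.resize(t[160:250,310:370],(400,600),interpolation=cv2.INTER_CUBIC)
d=cv2.resize(t[170:245,410:475],(390,450)[:2],interpolation=cv2.INTER_CUBIC)[:280,:]
s=load('scene')['pixels'][:,:,::-1]
e=cv2.resize(s[125:165,345:395],(400,280),interpolation=cv2.INTER_CUBIC)
im=np.zeros((600,800,3),np.uint8); im[:320,:400]=a; im[320:600,:400]=e; im[:,400:]=b
cv2.imwrite('pics/crop1.png',im)
E
```

```text
(no output)
```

View pics/crop1.png

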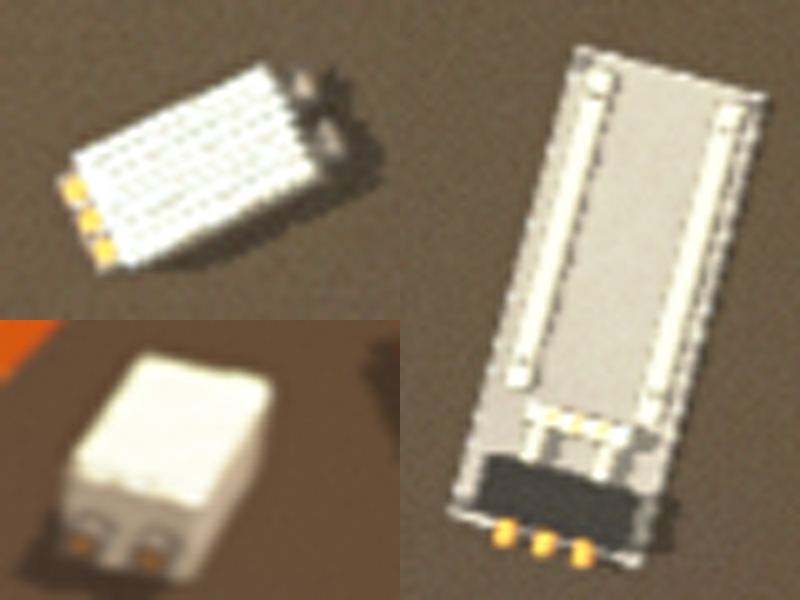

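The crop confirms it: fins with brass screws at the left end (crop 85,220) and two sockets at the right (crop 315,110). The jig block is at the bottom (robot side).

Run:
```python
from h import *
np.set_printoptions(precision=4,suppress=True)
c=load('top')
ang=lambda d:np.degrees(np.arctan2(d[1],d[0]))
f=lambda x,y:at(c,x/8+215-.5+.06,y/8+205-.44,.049)
P=[f(*p) for p in[(75,155),(265,62),(322,175),(130,268)]]
m=np.mean(P,0);print('mod fins ctr',m,ang(P[0]-P[1]),ang(P[3]-P[2]),np.linalg.norm(P[0]-P[1]),np.linalg.norm(P[1]-P[2]))
g=lambda x,y,z:at(c,310+(x-400)/6.667-.43,160+y/6.667-.43,z)
J=[g(*p,.01) for p in[(575,47),(765,97),(640,565),(450,512)]]
print('jig',np.mean(J,0),ang(J[3]-J[0]),ang(J[2]-J[1]),np.linalg.norm(J[3]-J[0]),np.linalg.norm(J[1]-J[0]))
r=[g(*p,.02) for p in[(598,72),(520,385),(735,103),(653,420)]]
print('rails',ang(r[1]-r[0]),ang(r[3]-r[2]),np.mean(r,0),[np.linalg.norm(r[1]-r[0])])
T=[at(c,*p,.018) for p in[(434.5,179),(468,189),(456,236.5),(421,226)]]
print('tray',np.mean(T,0),ang(T[0]-T[3]),np.linalg.norm(T[0]-T[3]),np.linalg.norm(T[0]-T[1]))
# blob refinement
import cv2
for n,p in dict(cup=(234,152),blue=(289,251),or2=(230,268),or1=(191,218),meter=(292,142),scr=(381,145),board=(439,160)).items(): print(n,at(c,*p,.04))
```

```text
mod fins ctr [0.4212 0.3251 0.049 ] 117.23593378974296 116.87309002070275 0.0859799972573658 0.05231251801554538
jig [ 0.4958 -0.0088  0.01  ] 165.8130539717675 165.5982587291493 0.24579763175201835 0.10038242763454776
rails 166.81127605730595 166.0926116072794 [ 0.5252 -0.0175  0.02  ] [np.float64(0.16420034713846907)]
tray [ 0.4923 -0.359   0.018 ] -16.108651568478432 0.16639350696152597 0.11714017366407933
cup [0.666  0.3515 0.04  ]
blue [0.3389 0.1612 0.04  ]
or2 [0.2812 0.3526 0.04  ]
or1 [0.4431 0.4856 0.04  ]
meter [0.7034 0.1586 0.04  ]
scr [ 0.698  -0.1405  0.04  ]
board [ 0.6498 -0.3349  0.04  ]
```

Request:
send_rows(
  rows=[
    [1, -0.863, -0.272, 0.11, 0, 0, 0],
    [1, -0.863, -0.272, 0.11, 0, 0, 0],
    [1, -0.863, -0.272, 0.11, 0, 0, 0],
    [1, -0.863, -0.272, 0.11, 0, 0, 0],
    [1, -0.863, -0.272, 0.11, 0, 0, 0],
    [1, -0.863, -0.272, 0.11, 0, 0, 0],
    [1, -0.863, -0.272, 0.11, 0, 0, 0],
    [1, 0, 0, 0, 0, 0, 0.94],
    [1, 0, 0, 0, 0, 0, 0.94],
    [1, 0, 0, 0, 0, 0, 0.94],
    [1, 0, 0, 0, 0, 0, 0.94],
    [1, 0, 0, 0, 0, 0, 0.94],
  ],
)

```text
clock: 1.6
eef_pos: [0.4209, 0.3249, 0.2002]
ee_rot: [-0.0, 0.524, 0.852, -0.0]
ft_force: [1.0, -0.3, 0.3]
gripper_width: 0.0852
finger_force: 0.0
```

Run:
```python
from h import *
c=snap('wrist','w1.png'); print({k:v for k,v in c.items() if k!='pixels'}); s=state(); print(s['clock'],s['eef_pos'],s['ee_rot'],s['qpos'],s['ft_force'])
```

```text
{'fx': 321.9554192103787, 'fy': 321.9554192103787, 'cx': 318.6296851483879, 'cy': 198.93698743380145, 'k1': -0.02265399501239239, 'position': array([0.38408402, 0.39853135, 0.34325151]), 'rotation': array([0.1583645 , 0.95981773, 0.22854405, 0.03792395])}
1.65 [0.42091562 0.32493054 0.20014668] [-1.34634975e-04  5.26396234e-01  8.50239311e-01 -3.15838467e-04] [ 5.88531892e-01  2.87433897e-01  1.61177308e+00 -1.80976405e-05
  1.24307214e+00  1.26454362e-01] [-0.16283191  0.69629579  0.33273219]
```

View pics/w1.png

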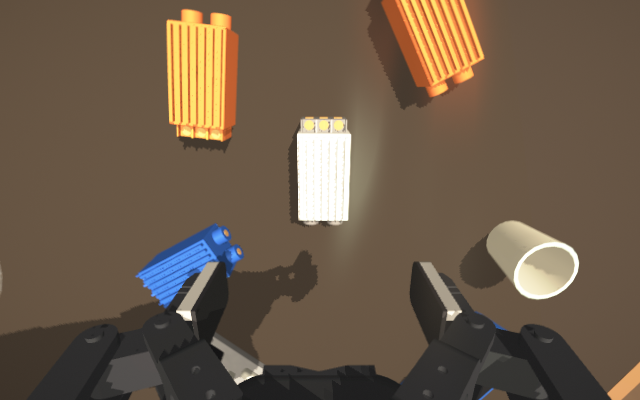

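The module is directly ahead. Its fin corners are at about (298,132), (350,132), (349,221) and (298,220), with the screws at the top at (324,125). The cup is at (545,262).

Run:
```python
from h import *
c=load('wrist'); np.set_printoptions(precision=4,suppress=True)
P=[at(c,*p,.049) for p in[(297.5,133),(350,132.5),(349,221),(298,220.5)]]
ang=lambda d:np.degrees(np.arctan2(d[1],d[0]))
print(np.mean(P,0),ang(P[0]-P[3]),ang(P[1]-P[2]),np.linalg.norm(P[0]-P[3]),np.linalg.norm(P[1]-P[0]))
q=state()['ee_rot']; print('a',2*np.degrees(np.arctan2(q[2],q[1])))
im=c['pixels'][105:235,270:380,::-1]; cv2.imwrite('pics/w1c.png',cv2.resize(im,None,fx=4.5,fy=4.5,interpolation=cv2.INTER_CUBIC))
```

```text
[0.4243 0.3296 0.049 ] 115.92460656088856 117.91304546705871 0.08539686153389184 0.04741604749436445
a 116.47542641357744
```

View pics/w1c.png

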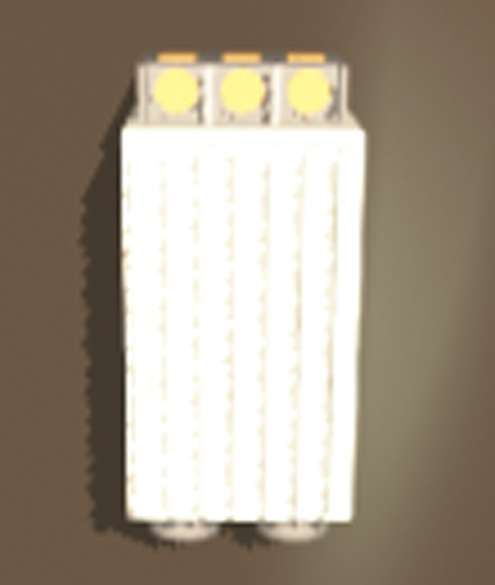

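Request:
send_rows(
  rows=[
    [1, 0.04, 0.09, 0.9, 0, 0, -0.06],
    [1, 0, 0, 0.9, 0, 0, 0],
    [1, 0, 0, 0.9, 0, 0, 0],
    [1, 0, 0, 0.9, 0, 0, 0],
    [1, 0, 0, 0.6, 0, 0, 0],
    [1, 0, 0, 0.48, 0, 0, 0],
    [0, 0, 0, 0, 0, 0, 0],
    [0, 0, 0, 0, 0, 0, 0],
    [0, 0, 0, 0, 0, 0, 0],
    [0, 0, 0, 0, 0, 0, 0],
    [0, 0, 0, 0, 0, 0, 0],
    [0, 0, 0, 0, 0, 0, 0],
  ],
)

```text
clock: 3.15
eef_pos: [0.424, 0.3284, 0.0144]
ee_rot: [0.0, 0.518, 0.855, 0.001]
ft_force: [-0.6, -0.6, 7.2]
gripper_width: 0.0492
finger_force: 63.9
```

Request:
send_rows(
  rows=[
    [0, 0, 0, -0.5, 0, 0, 0],
    [0, 0, 0, -0.9, 0, 0, 0],
    [0, 0, 0, -0.9, 0, 0, 0],
    [0, 0, 0, -0.9, 0, 0, 0],
    [0, 0, 0, -0.5, 0, 0, 0],
    [0, 0, 0, 0, 0, 0, -1],
    [0, 0, 0, 0, 0, 0, -1],
    [0, 0, 0, 0, 0, 0, -1],
    [0, 0, 0, 0, 0, 0, -1],
    [0, 0, 0, 0, 0, 0, -1],
    [0, 0, 0, 0, 0, 0, -1],
    [0, 0, 0, 0, 0, 0, 0],
  ],
)

```text
clock: 4.65
eef_pos: [0.4232, 0.3279, 0.1611]
ee_rot: [-0.0, 0.126, 0.992, -0.0]
ft_force: [1.2, -0.4, -4.5]
gripper_width: 0.0488
finger_force: 63.9
```

```bash
cat >> h.py <<'E'
def plan(x,y,z):
    s=state();q=s['ee_rot'];R=Ro.from_quat(np.roll(q,-1)).as_matrix()
    a=np.degrees(np.arctan2(R[1,0],R[0,0]))
    print('t',s['clock'],'pos',s['eef_pos'].round(4),'a',a.round(2),'tilt',np.degrees(np.arccos(-R[2,2])).round(2),'F',s['ft_force'].round(1),'w',s['gripper_width'].round(4),'q6',s['qpos'][5].round(2))
    print('shift/4cm',(R.T@(np.array([x,y,z])-s['eef_pos'])/.04).round(3))
E
sed -i '1a from scipy.spatial.transform import Rotation as Ro' h.py
python3 - <<'E'
from h import *
j=np.array([.4958,-.0088]);d=np.array([np.cos(np.radians(166)),np.sin(np.radians(166))])
p=j-.015*d; print(p); plan(*p,.14)
E
```

```text
[ 0.51035444 -0.01242883]Traceback (most recent call last):
  File "<stdin>", line 3, in <module>
  File "h.py", line 17, in plan
    print('t',s['clock'],'pos',s['eef_pos'].round(4),'a',a.round(2),'tilt',np.degrees(np.arccos(-R[2,2])).round(2),'F',s['ft_force'].round(1),'w',s['gripper_width'].round(4),'q6',s['qpos'][5].round(2))
                                                                                                                                                  ^^^^^^^^^^^^^^^^^^^^^^^^
AttributeError: 'float' object has no attribute 'round'
```

Request:
send_rows(
  rows=[
    [0, -0.42, -0.77, 0, 0, 0, 0],
    [0, -0.42, -0.77, 0, 0, 0, 0],
    [0, -0.42, -0.77, 0, 0, 0, 0],
    [0, -0.42, -0.77, 0, 0, 0, 0],
    [0, -0.42, -0.77, 0, 0, 0, 0],
    [0, -0.42, -0.77, 0, 0, 0, 0],
    [0, -0.42, -0.77, 0, 0, 0, 0],
    [0, -0.42, -0.77, 0, 0, 0, 0],
    [0, -0.42, -0.77, 0, 0, 0, 0],
    [0, -0.42, -0.77, 0, 0, 0, 0],
    [0, 0, 0, 0, 0, 0, 0],
  ],
)

```text
clock: 6.02
eef_pos: [0.5096, -0.0138, 0.1611]
ee_rot: [-0.0, 0.129, 0.992, -0.0]
ft_force: [-0.2, 0.7, -3.6]
gripper_width: 0.0492
finger_force: 64.2
```

```bash
sed -i "s/s\['gripper_width'\].round(4)/round(s['gripper_width'],4)/" h.py
python3 - <<'E'
from h import *
c=snap('wrist','w2.png'); print(c['position'],c['rotation']); plan(.5104,-.0124,.1)
E
```

```text
[0.42998525 0.00692724 0.30424912] [0.12905351 0.78183271 0.60176515 0.0998073 ]
t 6.075 pos [ 0.5093 -0.0128  0.1611] a 165.31 tilt 0.03 F [-0.2 -0.4 -5.5] w 0.0488 q6 -1.41
shift/4cm [-0.026  0.016  1.527]
```

View pics/w2.png

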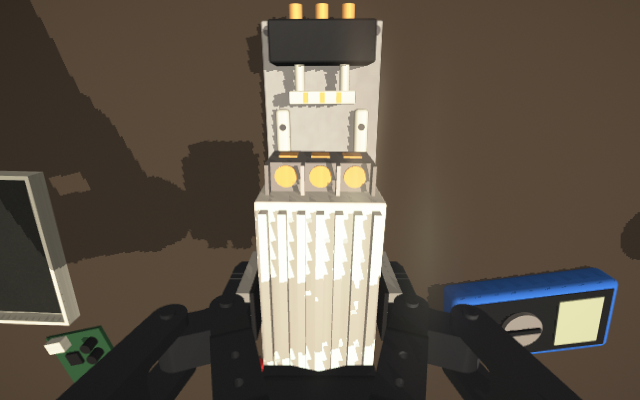

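The module is held square with its terminals facing the bar. Bar top corners are (290,92), (355,92), (355,104) and (290,104), and rail ends are (283,111) and (361,111). The fin front edge runs (256,204) to (384,204).

Run:
```python
from h import *
np.set_printoptions(precision=4,suppress=True)
c=load('wrist'); s=state(); tcp=s['eef_pos'][:2]
d=lambda t:np.array([np.cos(np.radians(t)),np.sin(np.radians(t))])
D=d(165.31);N=np.array([D[1],-D[0]])  # tool x, tool y
f=lambda u,v,z:(at(c,u,v,z)[:2]-tcp)@np.c_[D,N]
for n,p in dict(barL=(290,92,.04),barR=(355,92,.04),barfL=(290,103.5,.04),barfR=(355,103.5,.04),railL=(283,111,.02),railR=(361,111,.02),railL2=(282,150,.02),railR2=(361.5,150,.02),
 plL=(264,60,.01),plR=(380,60,.01),plL2=(267,150,.01),plR2=(376.5,150,.01),finL=(256,204,.196),finR=(384,204,.196)).items(): print(n,f(*p))
im=c['pixels'][10:215,245:395,::-1]; cv2.imwrite('pics/w2c.png',cv2.resize(im,(435,595),interpolation=cv2.INTER_CUBIC))
j=np.array([.4958,-.0088]); print('jig origin top est',(j-tcp)@np.c_[D,N])
```

```text
barL [ 0.0801 -0.0232]
barR [0.08   0.0275]
barfL [ 0.0714 -0.0235]
barfR [0.0713 0.0278]
railL [ 0.0645 -0.0314]
railR [0.0644 0.0353]
railL2 [ 0.031  -0.0335]
railR2 [0.0308 0.0371]
plL [ 0.1058 -0.047 ]
plR [0.1056 0.0511]
plL2 [ 0.0293 -0.0484]
plR2 [0.029  0.0522]
finL [ 0.043  -0.0235]
finR [0.0429 0.0223]
jig origin top est [0.014  0.0004]
```

View pics/w2c.png

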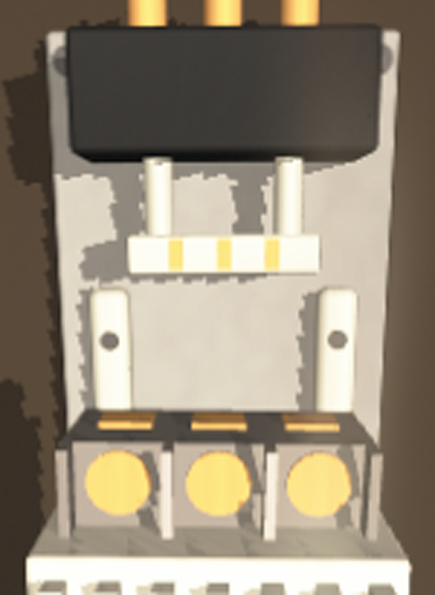

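Request:
send_rows(
  rows=[
    [0, 0, 0.042, 0.9, 0, 0, 0],
    [0, 0, 0, 0.9, 0, 0, 0],
    [0, 0, 0, 0.8, 0, 0, 0],
    [0, 0, 0, 0.5, 0, 0, 0],
    [0, 0, 0, 0.2, 0, 0, 0],
    [0, 0, 0, 0.05, 0, 0, 0],
    [0, 0, 0, 0, 0, 0, 0],
  ],
)

```text
clock: 6.95
eef_pos: [0.5102, -0.0103, 0.028]
ee_rot: [0.001, 0.126, 0.992, 0.0]
ft_force: [-0.1, -0.7, -4.8]
gripper_width: 0.0487
finger_force: 64.1
```

Request:
send_rows(
  rows=[
    [0, 0, 0, 0.03, 0, 0, 0],
    [0, 0, 0, 0.02, 0, 0, 0],
    [0, 0, 0, 0, 0, 0, 0],
  ],
)

```text
clock: 7.32
eef_pos: [0.5099, -0.0105, 0.0254]
ee_rot: [0.0, 0.126, 0.992, -0.0]
ft_force: [0.5, 1.0, -4.7]
gripper_width: 0.0495
finger_force: 64.1
```

Request:
send_rows(
  rows=[
    [0, 0, 0, 0.02, 0, 0, 0],
    [0, 0, 0, 0, 0, 0, 0],
  ],
)

```text
clock: 7.58
eef_pos: [0.5098, -0.0105, 0.0244]
ee_rot: [-0.0, 0.126, 0.992, -0.0]
ft_force: [0.1, 0.8, -4.4]
gripper_width: 0.0494
finger_force: 64.1
```

Request:
send_rows(
  rows=[
    [0, 0.2, 0, 0, 0, 0, 0],
    [0, 0.1, 0, 0, 0, 0, 0],
    [0, 0, 0, 0, 0, 0, 0],
  ],
)

```text
clock: 7.95
eef_pos: [0.4979, -0.0073, 0.0245]
ee_rot: [-0.0, 0.126, 0.992, 0.0]
ft_force: [0.0, 0.1, -4.4]
gripper_width: 0.0487
finger_force: 64.2
```

Request:
send_rows(
  rows=[
    [0, 0, 0, 0.02, 0, 0, 0],
    [0, 0.1, 0, 0, 0, 0, 0],
    [0, 0, 0, 0, 0, 0, 0],
  ],
)

```text
clock: 8.32
eef_pos: [0.4949, -0.0065, 0.0243]
ee_rot: [0.001, 0.126, 0.992, 0.0]
ft_force: [-0.1, -0.3, 7.5]
gripper_width: 0.0486
finger_force: 65.5
```

Request:
send_rows(
  rows=[
    [0, 0.07, 0, 0, 0, 0, 0],
    [0, 0, 0, 0, 0, 0, 0],
  ],
)

```text
clock: 8.57
eef_pos: [0.4925, -0.0058, 0.0244]
ee_rot: [0.001, 0.126, 0.992, 0.0]
ft_force: [3.1, -1.4, 5.7]
gripper_width: 0.049
finger_force: 65.4
```

Request:
send_rows(
  rows=[
    [0, 0.07, 0, 0, 0, 0, 0],
    [0, 0, 0, 0, 0, 0, 0],
  ],
)

```text
clock: 8.82
eef_pos: [0.4898, -0.0052, 0.0244]
ee_rot: [0.001, 0.126, 0.992, 0.0]
ft_force: [4.0, -0.8, 5.7]
gripper_width: 0.049
finger_force: 65.3
```

Request:
send_rows(
  rows=[
    [0, 0.1, 0, 0, 0, 0, 0],
    [0, 0, 0, 0, 0, 0, 0],
  ],
)

```text
clock: 9.07
eef_pos: [0.486, -0.0042, 0.0244]
ee_rot: [0.001, 0.126, 0.992, 0.0]
ft_force: [4.2, -0.7, 4.9]
gripper_width: 0.0493
finger_force: 65.3
```

Run:
```python
from h import *
c=snap('wrist','w3.png'); plan(.48,-.005,.0244)
im=c['pixels'][10:215,245:395,::-1]; cv2.imwrite('pics/w3c.png',cv2.resize(im,(435,595),interpolation=cv2.INTER_CUBIC))
```

```text
t 9.125 pos [ 0.486  -0.0042  0.0243] a 165.57 tilt 0.15 F [ 5.4 -1.3  6.4] w 0.0489 q6 -1.4
shift/4cm [ 0.14  -0.057 -0.002]
```

View pics/w3c.png

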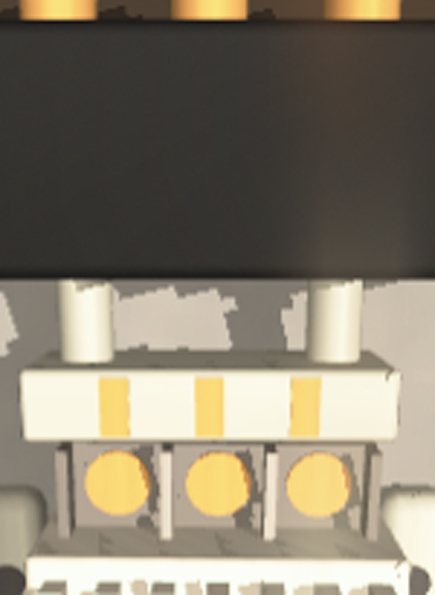

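The terminals touch the bar. Its top face spans crop y 370–440 and the block's front top edge is at crop y about 278.

Run:
```python
from h import *
c=load('wrist'); tcp=state()['eef_pos'][:2]
D=np.array([np.cos(np.radians(165.57)),np.sin(np.radians(165.57))]);N=np.array([D[1],-D[0]])
f=lambda u,v,z:((at(c,245+u/2.9,10+v/2.9,z)[:2]-tcp)@np.c_[D,N]).round(4)
print('rear',f(210,370,.04),'front',f(210,440,.04),'block',f(210,278,.044),'barL',f(22,405,.04),'barR',f(399,405,.04))
```

```text
rear [ 0.0644 -0.0006] front [ 0.0548 -0.0006] block [ 0.0766 -0.0006] barL [ 0.0597 -0.0264] barR [0.0597 0.0253]
```

About 7.8 mm pushed so far. I'll go 2 mm more and hold.

Request:
send_rows(
  rows=[
    [0, 0.05, 0, 0, 0, 0, 0],
    [0, 0, 0, 0, 0, 0, 0],
    [0, 0, 0, 0, 0, 0, 0],
    [0, 0, 0, 0, 0, 0, 0],
    [0, 0, 0, 0, 0, 0, 0],
    [0, 0, 0, 0, 0, 0, 0],
  ],
)

```text
clock: 9.88
eef_pos: [0.4843, -0.0037, 0.0244]
ee_rot: [0.002, 0.126, 0.992, 0.0]
ft_force: [7.3, -2.0, 4.5]
gripper_width: 0.0489
finger_force: 65.1
```

Request:
send_rows(
  rows=[
    [0, -0.3, 0, 0, 0, 0, 0],
    [0, -0.5, 0, 0, 0, 0, 0],
    [0, 0, 0, -0.5, 0, 0, 0],
    [0, 0, 0, -0.9, 0, 0, 0],
    [0, 0, 0, -0.9, 0, 0, 0],
    [0, 0, 0, -0.6, 0, 0, 0],
    [0, 0, 0, 0, 0, 0, 1],
    [0, 0, 0, 0, 0, 0, 1],
    [0, 0, 0, 0, 0, 0, 1],
    [0, 0, 0, 0, 0, 0, 1],
    [0, 0, 0, 0, 0, 0, 1],
    [0, 0, 0, 0, 0, 0, 1],
  ],
)

```text
clock: 11.38
eef_pos: [0.5133, -0.0114, 0.1387]
ee_rot: [-0.001, 0.52, 0.854, -0.001]
ft_force: [-0.1, -0.0, -4.2]
gripper_width: 0.0492
finger_force: 64.1
```

Request:
send_rows(
  rows=[
    [0, 0, 0, 0, 0, 0, 1],
    [0, 0, 0, 0, 0, 0, 1],
    [0, 0, 0, 0, 0, 0, 1],
    [0, 0, 0, 0, 0, 0, 1],
    [0, 0, 0, 0, 0, 0, 1],
    [0, 0, 0, 0, 0, 0, 1],
    [0, 0, 0, 0, 0, 0, 1],
    [0, 0, 0, 0, 0, 0, 1],
    [0, 0, 0, 0, 0, 0, 1],
    [0, 0, 0, 0, 0, 0, 1],
    [0, 0, 0, 0, 0, 0, 1],
    [0, 0, 0, 0, 0, 0, 1],
  ],
)

```text
clock: 12.88
eef_pos: [0.5133, -0.0114, 0.1387]
ee_rot: [-0.0, 0.983, 0.185, -0.001]
ft_force: [0.6, 0.5, -4.6]
gripper_width: 0.0492
finger_force: 64.1
```

Request:
send_rows(
  rows=[
    [0, 0, 0, 0, 0, 0, 1],
    [0, 0, 0, 0, 0, 0, 1],
    [0, 0, 0, 0, 0, 0, 1],
    [0, 0, 0, 0, 0, 0, 1],
    [0, 0, 0, 0, 0, 0, 0.5],
    [0, 0, 0, 0, 0, 0, 0],
    [0, 0, 0, 0, 0, 0, 0],
  ],
)

```text
clock: 13.75
eef_pos: [0.5138, -0.0115, 0.1392]
ee_rot: [0.0, 0.992, -0.125, -0.001]
ft_force: [-0.4, -0.2, -4.5]
gripper_width: 0.0492
finger_force: 64.1
```

Run:
```python
from h import *
c=snap('wrist','w4.png'); plan(.5102,-.0103,.0244)
```

```text
t 13.8 pos [ 0.5139 -0.0115  0.1394] a -14.35 tilt 0.04 F [-0.1  0.2 -4.8] w 0.0493 q6 1.73
shift/4cm [-0.095 -0.007  2.874]
```

View pics/w4.png

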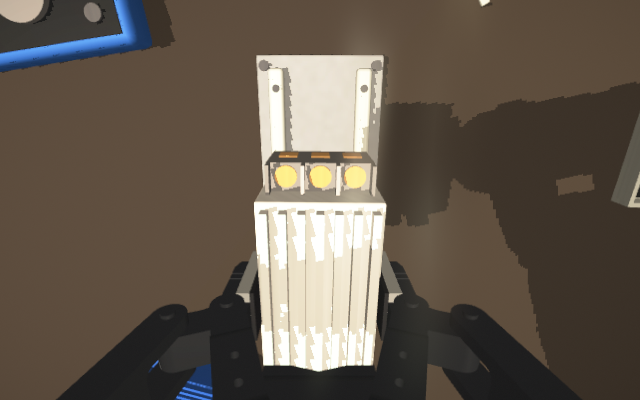

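Well centred over the rails (276 and 363, centre 320; module centre 320), with the sockets toward the bar. Lowering now.

Request:
send_rows(
  rows=[
    [0, 0, 0, 0.9, 0, 0, 0],
    [0, 0, 0, 0.9, 0, 0, 0],
    [0, 0, 0, 0.6, 0, 0, 0],
    [0, 0, 0, 0.3, 0, 0, 0],
    [0, 0, 0, 0.13, 0, 0, 0],
    [0, 0, 0, 0, 0, 0, 0],
  ],
)

```text
clock: 14.55
eef_pos: [0.5144, -0.0116, 0.0269]
ee_rot: [-0.0, 0.992, -0.126, 0.0]
ft_force: [0.7, 0.3, -3.7]
gripper_width: 0.0493
finger_force: 64.2
```

Request:
send_rows(
  rows=[
    [0, 0, 0, 0.03, 0, 0, 0],
    [0, 0, 0, 0.015, 0, 0, 0],
    [0, 0, 0, 0, 0, 0, 0],
  ],
)

```text
clock: 14.92
eef_pos: [0.5142, -0.0116, 0.0249]
ee_rot: [-0.0, 0.992, -0.126, 0.0]
ft_force: [-1.0, 0.5, -4.8]
gripper_width: 0.049
finger_force: 64.2
```

Request:
send_rows(
  rows=[
    [0, 0, 0, 0.02, 0, 0, 0],
    [0, -0.2, 0, 0, 0, 0, 0],
    [0, -0.2, 0, 0, 0, 0, 0],
    [0, -0.08, 0, 0, 0, 0, 0],
    [0, 0, 0, 0, 0, 0, 0],
  ],
)

```text
clock: 15.55
eef_pos: [0.4953, -0.0066, 0.0244]
ee_rot: [-0.0, 0.992, -0.126, -0.0]
ft_force: [-3.5, 1.3, 10.8]
gripper_width: 0.0491
finger_force: 65.9
```

Request:
send_rows(
  rows=[
    [0, -0.07, 0, 0, 0, 0, 0],
    [0, -0.07, 0, 0, 0, 0, 0],
    [0, 0, 0, 0, 0, 0, 0],
  ],
)

```text
clock: 15.92
eef_pos: [0.4906, -0.0054, 0.0244]
ee_rot: [-0.0, 0.992, -0.126, 0.001]
ft_force: [4.2, -0.8, 6.9]
gripper_width: 0.0491
finger_force: 65.5
```

Request:
send_rows(
  rows=[
    [0, -0.07, 0, 0, 0, 0, 0],
    [0, 0, 0, 0, 0, 0, 0],
  ],
)

```text
clock: 16.18
eef_pos: [0.488, -0.0047, 0.0244]
ee_rot: [-0.0, 0.992, -0.126, 0.001]
ft_force: [4.9, -0.7, 4.3]
gripper_width: 0.0492
finger_force: 65.3
```

Request:
send_rows(
  rows=[
    [0, -0.05, 0, 0, 0, 0, 0],
    [0, -0.045, 0, 0, 0, 0, 0],
    [0, 0, 0, 0, 0, 0, 0],
    [0, 0, 0, 0, 0, 0, 0],
    [0, 0, 0, 0, 0, 0, 0],
    [0, 0, 0, 0, 0, 0, 0],
    [0, 0, 0, 0, 0, 0, 0],
  ],
)

```text
clock: 17.05
eef_pos: [0.4845, -0.0038, 0.0244]
ee_rot: [0.0, 0.992, -0.126, 0.001]
ft_force: [6.5, -1.8, 5.0]
gripper_width: 0.0489
finger_force: 65.2
```

Run:
```python
from h import *
plan(.48,-.003,.0244)
c=snap('scene','s2.png'); im=c['pixels'][165:265,245:345,::-1]
t=snap('top','t2.png')['pixels'][160:250,310:370,::-1]
cv2.imwrite('pics/s2c.png',np.hstack([cv2.resize(im,(440,440),interpolation=cv2.INTER_CUBIC),cv2.resize(t,(293,440),interpolation=cv2.INTER_CUBIC)]))
```

```text
t 17.05 pos [ 0.4845 -0.0038  0.0244] a -14.43 tilt 0.13 F [ 6.5 -1.8  5. ] w 0.0489 q6 1.74
shift/4cm [-0.114  0.009 -0.001]
```

View pics/s2c.png

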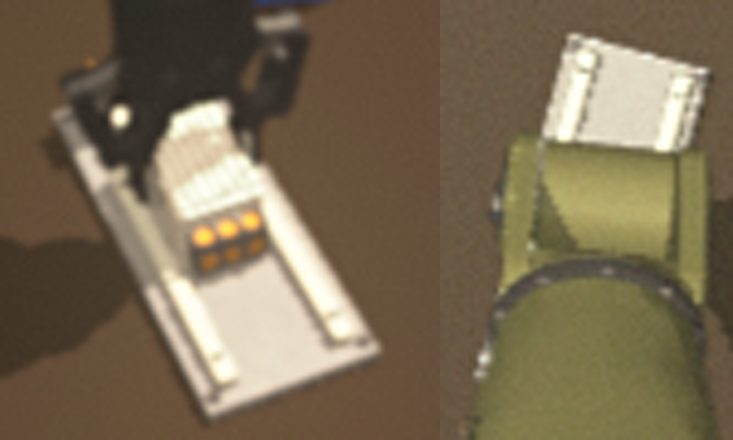

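Request:
send_rows(
  rows=[
    [0, -0.025, 0, 0, 0, 0, 0],
    [0, 0, 0, 0, 0, 0, 0],
    [0, 0, 0, 0, 0, 0, 0],
    [0, 0, 0, 0, 0, 0, 0],
    [0, 0, 0, 0, 0, 0, 0],
  ],
)

```text
clock: 17.77
eef_pos: [0.4837, -0.0036, 0.0243]
ee_rot: [-0.0, 0.992, -0.126, 0.001]
ft_force: [6.8, -1.3, 3.3]
gripper_width: 0.0487
finger_force: 65.2
```

Request:
send_rows(
  rows=[
    [0, 0.3, 0, 0, 0, 0, 0],
    [0, 0.5, 0, 0, 0, 0, 0],
    [0, 0, 0, -0.5, 0, 0, 0],
    [0, 0, 0, -0.9, 0, 0, 0],
    [0, 0, 0, -0.9, 0, 0, 0],
    [0, 0, 0, -0.5, 0, 0, 0],
    [0, 0, 0, 0, 0, 0, 0],
  ],
)

```text
clock: 18.65
eef_pos: [0.5135, -0.0113, 0.1361]
ee_rot: [-0.0, 0.992, -0.126, 0.0]
ft_force: [-0.4, -0.3, -4.4]
gripper_width: 0.0487
finger_force: 64.6
```

Request:
send_rows(
  rows=[
    [0, 0.163, 0.855, 0, 0, 0, 0],
    [0, 0.163, 0.855, 0, 0, 0, 0],
    [0, 0.163, 0.855, 0, 0, 0, 0],
    [0, 0.163, 0.855, 0, 0, 0, 0],
    [0, 0.163, 0.855, 0, 0, 0, 0],
    [0, 0.163, 0.855, 0, 0, 0, 0],
    [0, 0.163, 0.855, 0, 0, 0, 0],
    [0, 0.163, 0.855, 0, 0, 0, 0],
    [0, 0.163, 0.855, 0, 0, 0, 0],
    [0, 0.163, 0.855, 0, 0, 0, 0],
    [0, 0, 0, 0, 0, 0, 0.2],
    [0, 0, 0, 0, 0, 0, 0],
  ],
)

```text
clock: 20.15
eef_pos: [0.4911, -0.3581, 0.1341]
ee_rot: [-0.001, 0.99, -0.14, -0.001]
ft_force: [-0.6, 0.4, -4.7]
gripper_width: 0.0488
finger_force: 64.5
```

Run:
```python
from h import *
plan(.4923,-.359,.0194)
# jig/bar state from wrist camera is out of view; tray check from wrist
c=snap('wrist','w5.png')
```

```text
t 20.15 pos [ 0.4911 -0.3581  0.1341] a -16.05 tilt 0.18 F [-0.6  0.4 -4.7] w 0.0488 q6 1.16
shift/4cm [0.044 0.016 2.867]
```

View pics/w5.png

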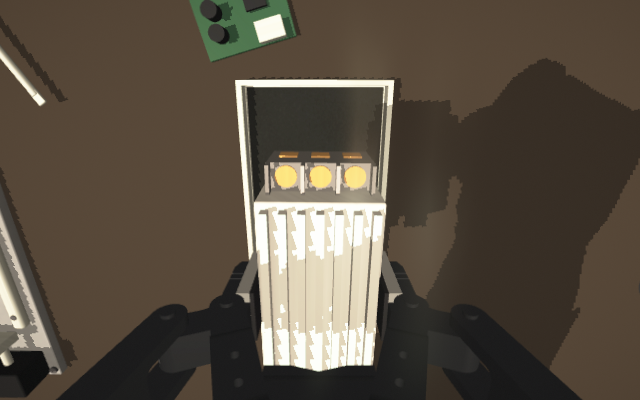

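Tray is centred under the module (edges 237 and 394, module centre 320). Lowering.

Request:
send_rows(
  rows=[
    [0, 0.04, 0, 0.9, 0, 0, 0],
    [0, 0, 0, 0.9, 0, 0, 0],
    [0, 0, 0, 0.6, 0, 0, 0],
    [0, 0, 0, 0.3, 0, 0, 0],
    [0, 0, 0, 0.08, 0, 0, 0],
    [0, 0, 0, 0.04, 0, 0, 0],
    [0, 0, 0, 0, 0, 0, 0],
  ],
)

```text
clock: 21.08
eef_pos: [0.4935, -0.3595, 0.0238]
ee_rot: [0.0, 0.99, -0.139, 0.0]
ft_force: [0.2, 0.3, -5.0]
gripper_width: 0.0489
finger_force: 64.4
```

Request:
send_rows(
  rows=[
    [0, 0, 0, 0.02, 0, 0, 0],
    [0, 0, 0, 0.02, 0, 0, 0],
    [0, 0, 0, 0, 0, 0, 0],
  ],
)

```text
clock: 21.45
eef_pos: [0.4931, -0.3594, 0.0215]
ee_rot: [0.0, 0.99, -0.139, -0.0]
ft_force: [-0.2, 0.2, -4.6]
gripper_width: 0.0491
finger_force: 64.4
```

Request:
send_rows(
  rows=[
    [0, 0, 0, 0.02, 0, 0, 0],
    [0, 0, 0, 0.02, 0, 0, 0],
    [0, 0, 0, 0, 0, 0, 0],
  ],
)

```text
clock: 21.82
eef_pos: [0.4931, -0.3593, 0.0198]
ee_rot: [-0.0, 0.99, -0.139, -0.0]
ft_force: [1.2, -0.3, -3.9]
gripper_width: 0.0491
finger_force: 64.4
```

Request:
send_rows(
  rows=[
    [0, 0, 0, 0.02, 0, 0, 0],
    [0, 0, 0, 0, 0, 0, 0],
  ],
)

```text
clock: 22.08
eef_pos: [0.4932, -0.3593, 0.019]
ee_rot: [-0.0, 0.99, -0.139, -0.0]
ft_force: [0.5, 0.3, -4.4]
gripper_width: 0.0492
finger_force: 64.4
```

Request:
send_rows(
  rows=[
    [0, 0, 0, 0.02, 0, 0, 0],
    [0, 0, 0, 0, 0, 0, 0],
  ],
)

```text
clock: 22.32
eef_pos: [0.4932, -0.3594, 0.0184]
ee_rot: [0.0, 0.99, -0.139, 0.0]
ft_force: [-0.1, -0.1, -2.9]
gripper_width: 0.0493
finger_force: 64.6
```

Touching the floor. Opening partly, then lifting clear.

Request:
send_rows(
  rows=[
    [0, 0, 0, 0.01, 0, 0, 0],
    [0.75, 0, 0, 0, 0, 0, 0],
    [0.75, 0, 0, 0, 0, 0, 0],
    [0.75, 0, 0, 0, 0, 0, 0],
    [0.75, 0, 0, 0, 0, 0, 0],
    [0.75, 0, 0, -0.2, 0, 0, 0],
    [0.75, 0, 0, -0.6, 0, 0, 0],
    [0.75, 0, 0, -0.9, 0, 0, 0],
    [0.75, 0, 0, -0.9, 0, 0, 0],
    [0.75, 0, 0, -0.9, 0, 0, 0],
    [0.75, 0, 0, 0, 0, 0, 0],
    [0.75, 0, 0, 0, 0, 0, 0],
  ],
)

```text
clock: 23.82
eef_pos: [0.493, -0.3591, 0.1576]
ee_rot: [-0.0, 0.99, -0.139, -0.0]
ft_force: [-0.1, 0.9, 0.1]
gripper_width: 0.064
finger_force: 0.0
```

Run:
```python
from h import *
plan(.4923,-.359,.15)
w=snap('wrist','w6.png')['pixels'][:,:,::-1]
s=snap('scene','s3.png')['pixels'][:,:,::-1]
cv2.imwrite('pics/fin.png',np.hstack([cv2.resize(w,(400,250),interpolation=cv2.INTER_AREA),cv2.resize(s[150:350,100:420],(400,250),interpolation=cv2.INTER_CUBIC)]))
```

```text
t 23.825 pos [ 0.493  -0.3591  0.1576] a -16.03 tilt 0.03 F [-0.1  0.9  0.1] w 0.064 q6 1.16
shift/4cm [-0.017  0.001  0.19 ]
```

View pics/fin.png

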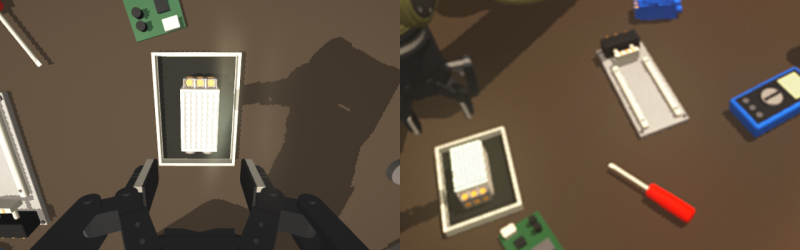

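The module lies flat and centred in the tray (left view 199,115). The bar is back at rest (right view 627,48) and the gripper is clear.

```bash
python3 -c "
from h import *
print(hand_in())"
```

```text
the job is handed in; nothing more can be done
None
```

I pressed both module ends against the bar (about 9–10 mm by estimate; the bar was hidden during the socket press), set the module flat in the tray, let go and handed in; no verdict was shown.

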